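# Trace the seal slot of a door-frame corner with a slot probe

### The arm

A 6-joint arm with a two-finger parallel gripper is mounted at the origin on the work surface. World frame = base frame: x ahead of the robot, y to its left, z up, the work surface at z = 0. Lengths are in m, angles in rad, forces in N, time in s.
With the tool pointing down it reaches from about 0.4 to 0.925 m from the base axis. Payload 12.5 kg.
Tool frame: the origin (TCP) lies midway between the tips of the shut fingers; the grasp point (between the pads) lies 19 mm behind it; z points along the fingers, y is the direction in which the jaws open and shut (so a half turn about z gives the same grasp; the last joint's range is limited). The gripper opens to 95 mm and grips with 3 to 60 N. Pads are 20 mm wide; open, the fingers measure 119 mm over their backs; the gripper's body (75 mm by 180 mm) begins 59 mm behind the grasp point.
Start: joints at [1.152, 0.491, 1.559, -0, 1.092, -0.106], TCP at [0.192, 0.595, 0.185] pointing down, gripper open.
Joint ranges: [-3.1, 3.1], [-0.84, 2.19], [0.05, 2.79], [-1.13, 4.28], [0.06, 2.93], [-2.69, 2.69]. Speed limits (rad/s): [2.22, 2.22, 2.79, 3.14, 3.14, 3.14].

### API

Orientations are given as a rotation vector (axis times angle).
In Python, from rig import * gives the robot as it stands.
- The arm moves only by the shell command python3 -m inch 'ROWS' [FORCE]. ROWS is JSON, a list of rows, each a list of 3 entries, a list of its own where there are three numbers: the shift along the tool's x, y, z in mm, then the turn, a rotation vector about the tool's x, y, z in degrees, then the closure, from 0 (fully open) to 1 (shut). A call has 1 to 10 rows; each row is the pose to reach, as a shift and turn from the pose measured when the call began, along the tool's axes at that moment; what a row does not reach only later rows make up. A row lasts 1/8 s, in which the tool goes at most 62.5 mm and 10.7 degrees, less where a joint would pass 70% of its speed; a pose out of reach is approached as far as the arm can. A call with a gripper value outside its range is refused whole. The fingers move at their own pace and stop on an object; FORCE is the grip in N (left out, the last holds). Time passes only in rows, so rows that repeat a pose let the fingers close. It gives the time, the measured TCP pose, the force and the opening at its end, in the units of the state.
- observe(): the state, without advancing time (a new reading comes with each control period).
- capture(name): name is "scene" or "side" or "wrist"; returns the picture (384x512x3 uint8, blue, green, red); there is no depth.
- get_calibration(name): a dict with "vfov" (degrees; the focal length in pixels is half the picture's height over the tangent of half this angle, whatever the lens; pixels are square), "cx", "cy" (the principal point, pixels), "rvec" (rotation vector, rad) and "tvec" (3), from world to camera coordinates, as OpenCV has them. Camera axes: x right, y down, z forward; pixel columns grow to the right and rows downward; lengths in m; the calibration is good to about 2 mm. A picture is of the moment at which its call begins: read the wrist's pose just before it. get_calibration takes no time and is no camera call; for the wrist camera it gives the pose at the moment of the call.
- job_done(): hands the job in, once; it reports no verdict.
Trained networks look in the newest picture that a camera, given by its name, has taken for a name from the list of things; names that differ only in an ending like _2 or _b are one class to them, and where a whole thing is asked for, a point or a joint stands for the part that bears it (a point fixed in the world has none). Each returns a list of dicts, best first, with "confidence" (0 to 1); they miss things now and then, are a little off and sometimes report something else, mostly with a low value. They report only what shows in the picture. A call takes as long as a camera call. They do not tell look-alikes from the thing itself.
- trace(camera, query): "region" (384x512 bool, what is visible of it).
- spot_point(camera, query): "at" ([x, y, z] in m, in world coordinates, good to about 4 mm: a listed point, or the origin of a listed thing).
The state is a dict: "t": time; "joint_positions": joint angles; "qd": joint speeds; "tau": joint torques, N m; "position": TCP position; "eef_rot": TCP orientation; "wrist_force": force on the tool from outside, world axes, zero at the start; "wrist_torque": the same for the moment, N m; "gripper_width": opening from 0.0 (shut) to 1.0 (fully open).
Only numpy, scipy, OpenCV 4.12 (cv2) and the standard library are available. Lean on these libraries where they do the work, as an engineer would, in place of code of your own. Each camera call takes 0.05 s, during which the arm holds its last target.

### The job

Take the slot probe out of its stand and check the seal slot of the white door-frame corner: put the probe's tip down into the slot at the open end of the longer leg and run it gently along the slot, round the corner, to the open end of the shorter leg, in one pass without lifting it out on the way and slower than 10 cm per second. Then stand the probe back upright in its stand, collar resting on the top, and leave the other things on the bench where they are.

Things in the scene. Friction and masses are not known exactly. Their poses are not given: they have to be found in the camera images.
- probe_grip (a point): Centre of the black square handle (24 x 24 x 60 mm tall, flats along this frame's x and y, z up) of the slot probe, a loose upright tool of about 160 g. Below the handle: a steel collar, 36 mm diameter, 6 mm thick, then an 8 mm round shank tapering over its last 12 mm to a blunt 5 mm tip. The collar's underside is 36 mm and the tip 106 mm below this point, on the same axis.
- probe_tip (a point): The bottom end of the probe's tip, on its axis, 70 mm below the collar's underside. While the probe stands in its stand the tip hangs free 15 mm above the bench.
- stand_hole (a point): Centre of the 18 x 18 mm square through hole in the top of the fixed steel stand, at the level of its top face, 85 mm above the bench. The stand is an 80 x 80 mm plate, 10 mm thick, on two side walls; z up. The probe's shank hangs in the hole and its collar rests on the top face; the handle may be turned any way.
- frame: White L-shaped door-frame corner, profile 60 mm wide, 45 mm tall, fixed to the bench; two dark blocks 33 mm tall touch its outer sides. A slot 14 mm wide, 14 mm deep, open at both ends, runs along the middle of both legs. Origin on the bench, z up. Slot centreline in this frame, mm: (-87.5, 47.5) longer leg's end; (87.5, 47.5) corner; (87.5, -47.5) shorter leg's end.
- slot_start (a point): On the slot's centreline at the level of the upper face, 45 mm above the bench (the slot's floor is at 31 mm), 12 mm in from the open end of the longer leg (outer length 205 mm). Axes as the frame's.
- slot_corner (a point): On the slot's centreline at the level of the upper face, where the two legs' slots cross at the corner.
- slot_finish (a point): On the slot's centreline at the level of the upper face, 12 mm in from the open end of the shorter leg (outer length 125 mm).
- tape: Bystander: a yellow and black tape measure, 75 x 36 x 60 mm, loose on the bench. Origin under its centre.
- bracket: Bystander: a bent steel angle bracket, 90 x 50 mm, 55 mm tall, loose on the bench. Origin under its centre.
- offcut: Bystander: a plain white profile offcut without a slot, 110 x 50 x 40 mm, loose on the bench. Origin under its centre.
- probe: The whole slot probe; its origin is the tip point, its axes those of the handle.
Things that resemble listed ones, but are neither listed nor needed, are in the scene too. Of the things that look like the part that bears stand_hole, take the one that is farthest to the robot's left at the start. Leave any turquoise look-alike of the probe alone.

How it is judged:
By the outcome, as a careful person would: the job done as asked, in the order asked, and still so for the second after the job is handed in, with the robot touching nothing.
It also fails if it takes over 67 s, if anything falls off the work surface, if the arm or the gripper's body presses on something with over 40 N, if the wrist force passes 120 N, or if a joint passes its speed limit or range.

## Working session

There is one attempt and no reset: what is moved stays moved. The work goes in short steps, Python scripts to look and compute and a shell command to move; the robot and the scene stay as the last step left them, time stands still between calls to the robot, and variables do not carry over. Pictures are saved under pics/ and viewed, and the job is handed in when it is done.

```bash
ls; mkdir -p pics
python3 - <<'E'
from rig import *
import cv2
s=observe();print(s)
for n in("scene","side","wrist"):
    print(n,get_calibration(n))
    cv2.imwrite(f"pics/{n}0.png",capture(n))
E
```

```text
pics
{'t': 0.0, 'joint_positions': array([ 1.15241834e+00,  4.91526057e-01,  1.55942861e+00, -5.42785772e-06,
        1.09170270e+00, -1.05590321e-01]), 'qd': array([ 6.90773909e-04, -3.44207630e-04, -1.01658933e-03, -2.83638566e-04,
       -8.77568614e-04, -8.81554829e-05]), 'tau': array([-3.64290991e-04, -6.12645006e+01, -2.58192819e+01,  6.93344395e-02,
        4.81501746e-02, -6.55046006e-05]), 'position': array([0.19218546, 0.59443859, 0.18488976]), 'eef_rot': array([-4.89279098e-01, -3.10298315e+00,  1.61720915e-03]), 'wrist_force': array([0.79759316, 0.01987498, 0.55980588]), 'wrist_torque': array([ 0.02081371,  0.03203415, -0.05742369]), 'gripper_width': 1.0026688818815956}
scene {'vfov': 57.55489548586254, 'cx': 256.28037532216507, 'cy': 194.1604633602879, 'rvec': array([ 1.55655526,  1.78679092, -0.87102316]), 'tvec': array([ 0.0712916 , -0.29620617,  1.69984167])}
side {'vfov': 48.88900516697577, 'cx': 258.36348927332, 'cy': 180.23764274343495, 'rvec': array([ 2.35167075, -0.19145705,  0.09174221]), 'tvec': array([-0.61055594,  0.12834738,  1.19038868])}
wrist {'vfov': 67.8641696689882, 'cx': 258.0176976308961, 'cy': 191.14512546708264, 'rvec': array([-2.33720557, -1.70083845, -0.25419764]), 'tvec': array([-0.62536151, -0.03209824,  0.39162955])}
```

View pics/scene0.png

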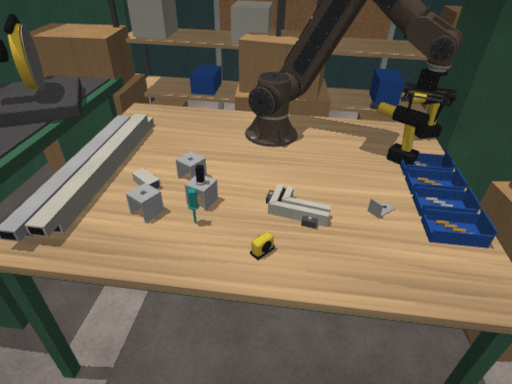

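View pics/side0.png

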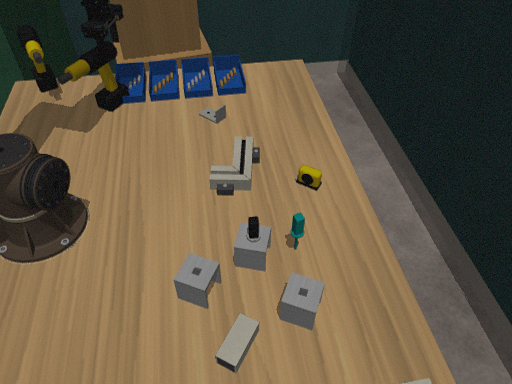

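View pics/wrist0.png

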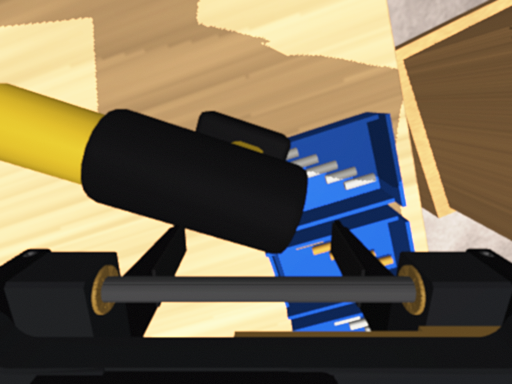

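Run:
```python
from rig import *
import cv2
for c in("scene","side"):
  for q in("probe_grip","probe_tip","stand_hole","frame","slot_start","slot_corner","slot_finish","tape","bracket","offcut"):
    for r in spot_point(c,q): print(c,q,[round(float(v),4) for v in r["at"]],round(float(r["confidence"]),2))
```

```text
scene probe_grip [0.5706, -0.1958, 0.1195] 0.75
scene probe_grip [0.6909, -0.1909, 0.1077] 0.6
scene probe_tip [0.571, -0.1962, 0.0157] 0.46
scene probe_tip [0.6855, -0.1926, 0.0003] 0.46
scene probe_tip [0.5739, -0.1962, 0.1186] 0.25
scene stand_hole [0.4273, -0.2754, 0.0876] 0.8
scene stand_hole [0.5702, -0.1945, 0.0881] 0.77
scene stand_hole [0.6519, -0.3674, 0.0858] 0.73
scene frame [0.5464, 0.1731, 0.0001] 0.56
scene slot_start [0.4954, 0.0962, 0.0437] 0.68
scene slot_corner [0.5819, 0.0766, 0.0432] 0.96
scene slot_finish [0.493, 0.0941, 0.045] 0.85
scene tape [0.7854, 0.0432, 0.0004] 0.76
scene bracket [0.5235, 0.4405, 0.0024] 0.56
scene offcut [0.4991, -0.4326, 0.0016] 0.69
side probe_grip [0.5696, -0.1962, 0.1201] 0.54
side probe_tip [0.6896, -0.1906, -0.0019] 0.55
side probe_tip [0.7856, 0.0482, 0.0053] 0.23
side stand_hole [0.4232, -0.2706, 0.0796] 0.93
side stand_hole [0.6602, -0.3681, 0.088] 0.56
side frame [0.5465, 0.1713, -0.0017] 0.94
side frame [0.5201, 0.4412, 0.0032] 0.34
side slot_start [0.608, 0.2366, 0.0416] 0.79
side slot_corner [0.5774, 0.0864, 0.0418] 0.86
side slot_finish [0.4982, 0.089, 0.0487] 0.91
side tape [0.7858, 0.0486, 0.0025] 0.7
side bracket [0.5226, 0.4415, 0.0008] 0.68
side bracket [0.5428, 0.1733, -0.0037] 0.36
side offcut [0.5029, -0.4305, 0.0054] 0.96
```

```bash
cat > h.py <<'E'
from rig import *
import numpy as np, cv2
from scipy.spatial.transform import Rotation as R
def K(c):
    f=192/np.tan(np.radians(c["vfov"])/2); return np.array([[f,0,c["cx"]],[0,f,c["cy"]],[0,0,1]])
def proj(name,P,cal=None):
    c=cal or get_calibration(name)
    return cv2.projectPoints(np.array(P,float).reshape(-1,1,3),c["rvec"],c["tvec"],K(c),None)[0].reshape(-1,2)
def plane(name,uv,z,cal=None):
    c=cal or get_calibration(name); Rm=cv2.Rodrigues(c["rvec"])[0]
    o=-Rm.T@c["tvec"]; out=[]
    for u in np.atleast_2d(uv):
        d=Rm.T@np.linalg.inv(K(c))@np.array([u[0],u[1],1]); out.append(o+d*(z-o[2])/d[2])
    return np.array(out)
def tool():
    s=observe(); return s["position"],R.from_rotvec(s["eef_rot"])
def delta(p,yaw=None):
    "tool shift mm and turn deg to reach TCP world p pointing down with tool y axis at world angle yaw (deg)"
    q,r=tool(); d=r.inv().apply(np.array(p)-q)*1000
    t=None
    if yaw is not None:
        a=np.radians(yaw); y=np.array([np.cos(a),np.sin(a),0]); z=np.array([0,0,-1.]); x=np.cross(y,z)
        t=(r.inv()*R.from_matrix(np.c_[x,y,z])).as_rotvec(degrees=True)
    return d.round(1),None if t is None else t.round(2)
def yawnow():
    y=tool()[1].apply([0,1,0]); return np.degrees(np.arctan2(y[1],y[0]))
E
python3 - <<'E'
from h import *
a=cv2.imread("pics/scene0.png");b=cv2.imread("pics/side0.png")
cv2.imwrite("pics/c1.png",cv2.resize(a[60:200,340:512],None,fx=4,fy=4,interpolation=2))
cv2.imwrite("pics/c2.png",cv2.resize(b[120:260,190:340],None,fx=4,fy=4,interpolation=2))
cv2.imwrite("pics/c3.png",cv2.resize(a[150:240,160:340],None,fx=4.4,fy=4.4,interpolation=2))
print(yawnow(), proj("scene",[tool()[0]]),tool()[1].as_matrix().round(2))
E
```

```text
72.07788559489471 [[418.24557045 124.7446202 ]] [[-0.95  0.31  0.  ]
 [ 0.31  0.95  0.  ]
 [-0.    0.   -1.  ]]
```

View pics/c1.png

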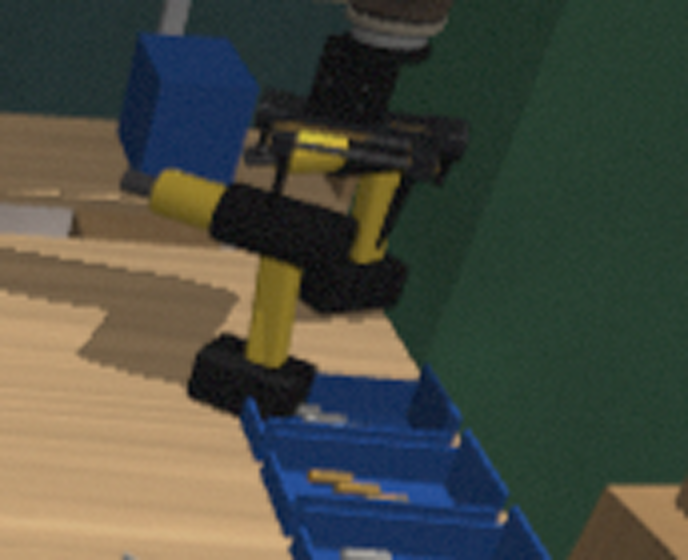

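View pics/c2.png

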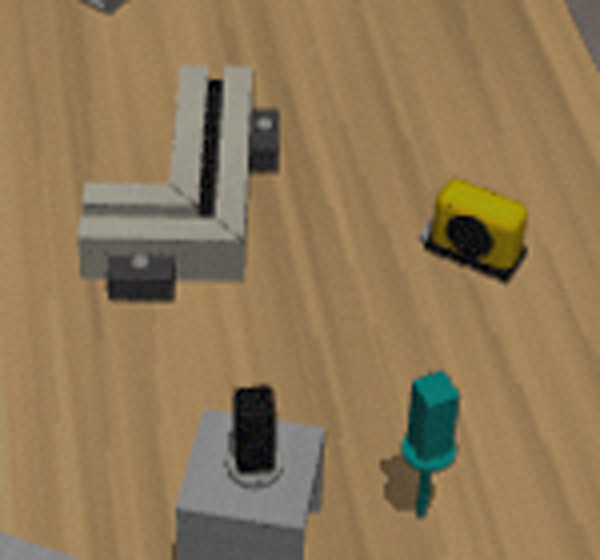

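View pics/c3.png

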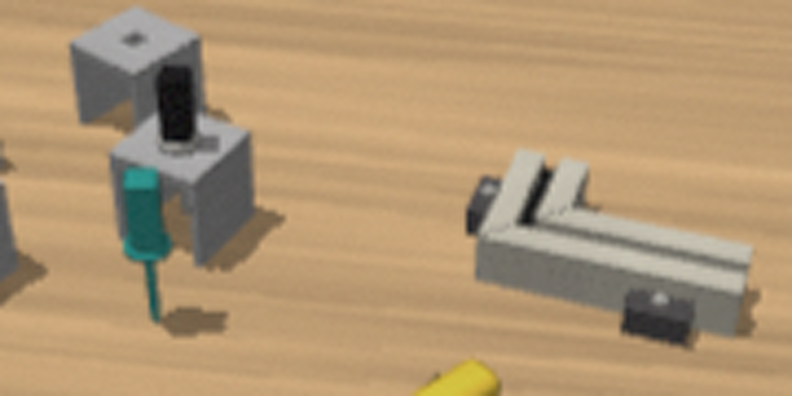

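```bash
python3 -m inch '[[[0,0,-60],[0,0,0],0],[[0,0,-120],[0,0,0],0],[[0,0,-180],[0,0,0],0],[[0,0,-210],[0,0,0],0]]'
python3 - <<'E'
from h import *
c=get_calibration("wrist");Rm=cv2.Rodrigues(c["rvec"])[0];o=-Rm.T@c["tvec"]
p,r=tool();print(p,yawnow(),"cam in tool",r.inv().apply(o-p),"axis",r.inv().apply(Rm[2]),"x",r.inv().apply(Rm[0]))
for t in([.5,.2,.4],[.50,0.15,.38],[.46,-.15,.38]):
  for y in(90,45,72,0,100): print(t,y,delta(t,y))
E
```

```text
t: 1.65
position: [0.1923, 0.5948, 0.3992]
eef_rot: [0.489, 3.102, 0.007]
wrist_force: [0.1, 0.6, -1.3]
gripper_width: 1.0
[0.19231952 0.59484139 0.39919205] 72.08138814075421 cam in tool [ 0.08394778  0.00045812 -0.19884383] axis [-2.92684729e-01  8.24048257e-04  9.56208644e-01] x [ 1.49819419e-04  9.99999656e-01 -8.15928744e-04]
[0.5, 0.2, 0.4] 90 (array([-414.2, -281. ,   -1.9]), array([  0.25,   0.07, -17.92]))
[0.5, 0.2, 0.4] 45 (array([-414.2, -281. ,   -1.9]), array([ 0.26, -0.03, 27.08]))
[0.5, 0.2, 0.4] 72 (array([-414.2, -281. ,   -1.9]), array([0.25, 0.03, 0.08]))
[0.5, 0.2, 0.4] 0 (array([-414.2, -281. ,   -1.9]), array([ 0.24, -0.14, 72.08]))
[0.5, 0.2, 0.4] 100 (array([-414.2, -281. ,   -1.9]), array([  0.24,   0.09, -27.92]))
[0.5, 0.15, 0.38] 90 (array([-429.6, -328.7,   17.9]), array([  0.25,   0.07, -17.92]))
[0.5, 0.15, 0.38] 45 (array([-429.6, -328.7,   17.9]), array([ 0.26, -0.03, 27.08]))
[0.5, 0.15, 0.38] 72 (array([-429.6, -328.7,   17.9]), array([0.25, 0.03, 0.08]))
[0.5, 0.15, 0.38] 0 (array([-429.6, -328.7,   17.9]), array([ 0.24, -0.14, 72.08]))
[0.5, 0.15, 0.38] 100 (array([-429.6, -328.7,   17.9]), array([  0.24,   0.09, -27.92]))
[0.46, -0.15, 0.38] 90 (array([-483.9, -626.4,   16.6]), array([  0.25,   0.07, -17.92]))
[0.46, -0.15, 0.38] 45 (array([-483.9, -626.4,   16.6]), array([ 0.26, -0.03, 27.08]))
[0.46, -0.15, 0.38] 72 (array([-483.9, -626.4,   16.6]), array([0.25, 0.03, 0.08]))
[0.46, -0.15, 0.38] 0 (array([-483.9, -626.4,   16.6]), array([ 0.24, -0.14, 72.08]))
[0.46, -0.15, 0.38] 100 (array([-483.9, -626.4,   16.6]), array([  0.24,   0.09, -27.92]))
```

```bash
python3 -m inch '[[[-46,-31,0],[0,0,-2],0],[[-93,-61,0],[0,0,-4],0],[[-140,-92,0],[0,0,-6],0],[[-186,-123,0],[0,0,-8],0],[[-233,-153,0],[0,0,-10],0],[[-279,-184,0],[0,0,-12],0],[[-326,-215,0],[0,0,-14],0],[[-372,-245,0],[0,0,-16],0],[[-419,-276,0],[0,0,-18],0],[[-465,-307,0],[0,0,-18],0]]'; python3 -m inch '[[[0,0,0],[0,0,0],0],[[0,0,0],[0,0,0],0]]'
python3 - <<'E'
from h import *
print(observe()["qd"].round(3))
import pickle
c=get_calibration("wrist"); im=capture("wrist"); pickle.dump((c,im),open("w1.pkl","wb")); cv2.imwrite("pics/w1.png",im); print(yawnow(),tool()[0])
for q in("frame","slot_start","slot_corner","slot_finish"):
    for r in spot_point("wrist",q): print(q,[round(float(v),4) for v in r["at"]],round(float(r["confidence"]),2))
E
```

```text
t: 2.9
position: [0.5412, 0.158, 0.3982]
eef_rot: [-0.003, 3.139, 0.007]
wrist_force: [-0.0, 0.2, 0.5]
gripper_width: 0.997
t: 3.15
position: [0.541, 0.1581, 0.3981]
eef_rot: [-0.002, 3.14, 0.007]
wrist_force: [0.5, 0.2, -0.3]
gripper_width: 1.005
[ 0.026 -0.01   0.004 -0.001 -0.001  0.003]
90.1260521263877 [0.54074549 0.15859158 0.39830944]
frame [0.548, 0.1716, -0.0002] 0.67
slot_start [0.609, 0.241, 0.0447] 0.65
slot_start [0.5738, -0.1973, 0.0826] 0.23
slot_corner [0.5743, 0.0743, 0.0488] 0.85
slot_finish [0.498, 0.095, 0.0441] 0.58
```

View pics/w1.png

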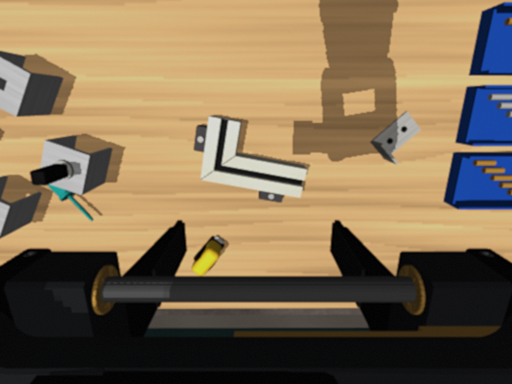

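```bash
cat >> h.py <<'E'
def ortho(im,c,x0,y0,w,h,z,s=0.0005):
    "ortho: column -> world y increasing, row -> world x increasing"
    H,W=int(h/s),int(w/s)
    yy,xx=np.meshgrid(np.arange(W),np.arange(H))
    P=np.stack([x0+xx*s,y0+yy*s,np.full(xx.shape,z)],-1).reshape(-1,3)
    uv=proj(None,P,c).reshape(H,W,2).astype(np.float32)
    return cv2.remap(im,uv[...,0],uv[...,1],cv2.INTER_CUBIC)
def frame2w(pts,p):
    x,y,a=p; c,s=np.cos(a),np.sin(a); pts=np.array(pts)/1000
    return np.c_[x+c*pts[:,0]-s*pts[:,1], y+s*pts[:,0]+c*pts[:,1]]
E
python3 - <<'E'
from h import *
import pickle
c,im=pickle.load(open("w1.pkl","rb"))
S={"wrist":(c,im)}
for n in("scene","side"): S[n]=(get_calibration(n),cv2.imread(f"pics/{n}0.png"))
pickle.dump(S,open("S.pkl","wb"))
outl=[(-87.5,77.5),(117.5,77.5),(117.5,-47.5),(57.5,-47.5),(57.5,17.5),(-87.5,17.5)]
slot=[(-87.5,54.5),(94.5,54.5),(94.5,-47.5),(80.5,-47.5),(80.5,40.5),(-87.5,40.5)]
from scipy.optimize import minimize
x0,y0,s=.45,.04,.0005
pad=[]
for n,(cc,ii) in S.items():
    o=ortho(ii,cc,x0,y0,.25,.2,.045)
    # model: top white=1, slot dark=0 ; outside ignored/unknown => use contrast
    hsv=cv2.cvtColor(o,cv2.COLOR_BGR2HSV); whit=(np.clip(o[...,0].astype(float)*1.0,0,255))/255 # blue channel
    whit=cv2.GaussianBlur(whit,(0,0),2)
    def cost(p):
        a=np.array([p[0],p[1],p[2]])
        def m(q):
            w=frame2w(q,a); z=np.zeros(whit.shape,np.uint8)
            uv=np.c_[(w[:,1]-y0)/s,(w[:,0]-x0)/s]
            cv2.fillPoly(z,[np.round(uv*16).astype(np.int32)],1,shift=4); return z
        A=m(outl)
        B=m(slot)
        w=(A>0)&(B==0)
        ring=(cv2.dilate(A,np.ones((17,17)))>0)&(A==0)
        t=whit
        return -(t[w].mean()-0.5*t[B>0].mean()-0.5*t[ring].mean())
    best=None
    for a0 in(-100,-97,-94):
        r=minimize(cost,[.547,.172,np.radians(a0)],method="Nelder-Mead",options=dict(initial_simplex=[[.547,.172,np.radians(a0)],[.552,.172,np.radians(a0)],[.547,.177,np.radians(a0)],[.547,.172,np.radians(a0+4)]],xatol=1e-5,fatol=1e-6))
        if best is None or r.fun<best.fun: best=r
    p=best.x; print(n,p[:2].round(4),np.degrees(p[2]).round(2),round(best.fun,4), frame2w([(-87.5,47.5),(87.5,47.5),(87.5,-47.5)],p).round(4).tolist())
    for q,col in((outl,(0,0,255)),(slot,(0,255,0))):
        w=frame2w(q,p);uv=np.c_[(w[:,1]-y0)/s,(w[:,0]-x0)/s]
        cv2.polylines(o,[np.round(uv).astype(np.int32)],True,col,1)
    pad.append(o)
big=np.vstack([np.hstack(pad[:2]),np.hstack([pad[2],pad[2]*0])]); cv2.imwrite("pics/o1.png",cv2.resize(big,None,fx=.75,fy=.75))
E
```

```text
wrist [0.5477 0.1746] -100.49 -0.4553 [[0.6103, 0.252], [0.5785, 0.0799], [0.4851, 0.0972]]
scene [0.5509 0.173 ] -100.65 -0.2179 [[0.6138, 0.2502], [0.5814, 0.0782], [0.4881, 0.0958]]
side [0.5481 0.1748] -100.77 -0.2367 [[0.6111, 0.2519], [0.5784, 0.0799], [0.4851, 0.0977]]
```

View pics/o1.png

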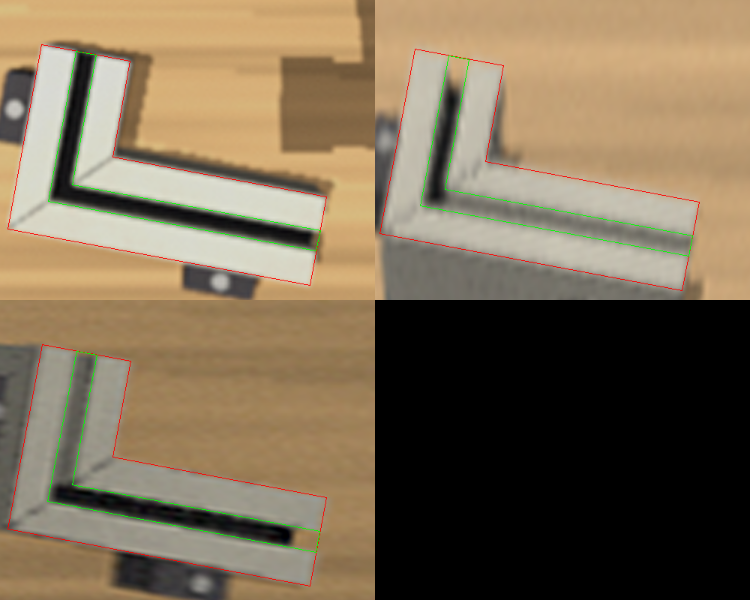

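```bash
python3 -m inch '[[[-3,-55,0],[0,0,0],0],[[-6,-110,0],[0,0,0],0],[[-9,-165,0],[0,0,0],0],[[-12,-220,0],[0,0,0],0],[[-15,-275,0],[0,0,0],0],[[-15,-330,0],[0,0,0],0],[[-15,-355,0],[0,0,0],0],[[-15,-355,0],[0,0,0],0],[[-15,-355,0],[0,0,0],0]]'
python3 - <<'E'
from h import *
import pickle
c=get_calibration("wrist"); im=capture("wrist"); pickle.dump((c,im),open("w2.pkl","wb")); print(yawnow(),tool()[0],observe()["joint_positions"].round(2))
cv2.imwrite("pics/w2.png",im)
for q in("probe_grip","probe_tip","stand_hole"):
    for r in spot_point("wrist",q): print(q,[round(float(v),4) for v in r["at"]],round(float(r["confidence"]),2))
o=[ortho(im,c,.49,-.28,.16,.16,z,.0004) for z in(.151,.085)]
cv2.imwrite("pics/o2.png",np.hstack(o))
E
```

```text
t: 4.53
position: [0.5569, -0.195, 0.3972]
eef_rot: [-0.006, 3.139, 0.007]
wrist_force: [-0.7, 0.2, 0.0]
gripper_width: 0.996
90.26587883555946 [ 0.55697553 -0.1947172   0.39725675] [-0.45  0.31  1.3   0.01  1.53 -2.03]
probe_grip [0.5757, -0.1997, 0.1196] 0.96
probe_grip [0.6198, -0.2626, 0.0164] 0.8
probe_tip [0.7034, -0.1992, 0.0248] 0.72
stand_hole [0.4254, -0.2739, 0.0855] 0.72
stand_hole [0.5724, -0.197, 0.0823] 0.64
stand_hole [0.6612, -0.3695, 0.085] 0.62
```

View pics/w2.png

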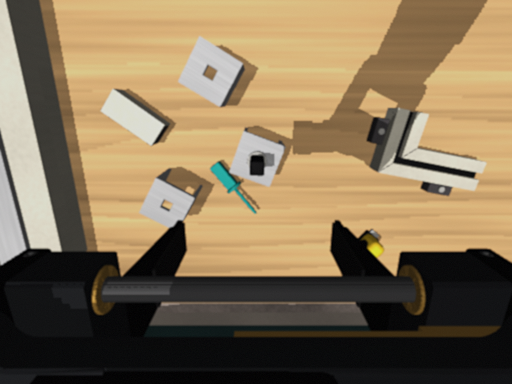

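View pics/o2.png

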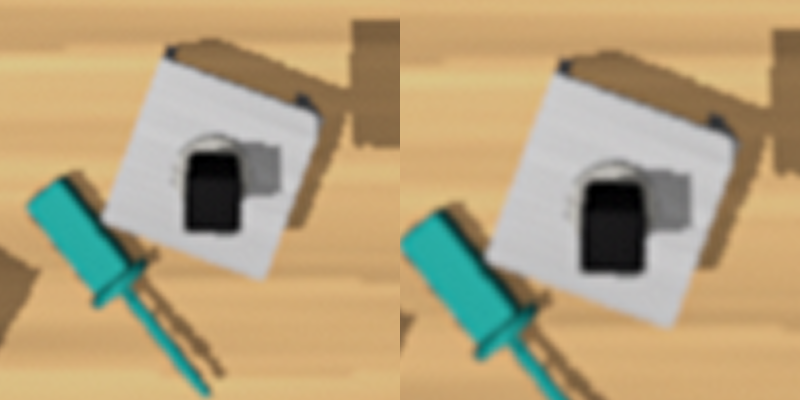

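Run:
```python
from h import *
import pickle
P=[[.62,-.2626,.016],[.7034,-.1992,.01],[.69,-.19,.108],[.69,-.19,0]]
for n in("scene","side"): print(n,proj(n,P).round(0).tolist())
cv2.imwrite("pics/s2.png",np.hstack([cv2.resize(capture("side")[120:300,170:350],None,fx=2.2,fy=2.2),cv2.resize(capture("scene")[130:310,130:310],None,fx=2.2,fy=2.2)]))
c,im=pickle.load(open("w2.pkl","rb"))
print(proj(None,P,c))
```

```text
scene [[180.0, 204.0], [191.0, 223.0], [192.0, 197.0], [195.0, 223.0]]
side [[276.0, 272.0], [302.0, 248.0], [299.0, 223.0], [296.0, 249.0]]
[[224.170977   176.45821333]
 [254.47462742 212.66219368]
 [259.08306819 225.3325103 ]
 [258.65290671 205.38166682]]
```

View pics/s2.png

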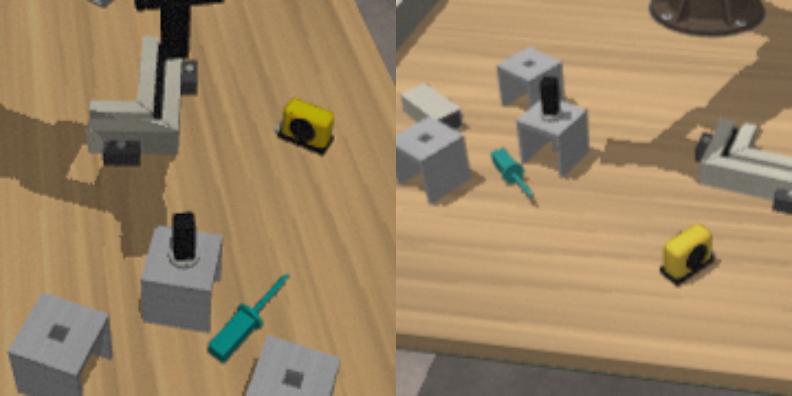

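Run:
```python
from h import *
import pickle
c,im=pickle.load(open("w2.pkl","rb"))
print(proj(None,[[.57,-.196,.15],[.57,-.196,.085]],c), proj("side",[[.57,-.196,.15]]))
a=cv2.resize(im[135:190,225:295],None,fx=8,fy=8,interpolation=cv2.INTER_CUBIC)
b=np.clip(a.astype(float)*4,0,255).astype(np.uint8)
cv2.imwrite("pics/z1.png",np.vstack([b])[:600])
s=capture("side")[205:275,225:285]; cv2.imwrite("pics/z2.png",np.clip(cv2.resize(s,None,fx=8,fy=8,interpolation=cv2.INTER_CUBIC)*3.0,0,255).astype(np.uint8))
```

```text
[[255.95369623 166.84390445]
 [256.01237993 159.15294844]] [[252.29324631 220.21366196]]
```

View pics/z1.png

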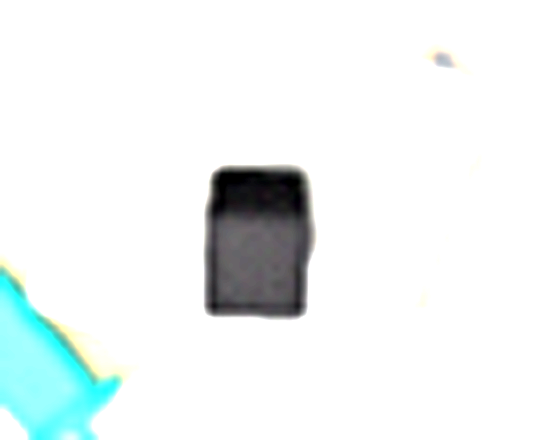

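View pics/z2.png

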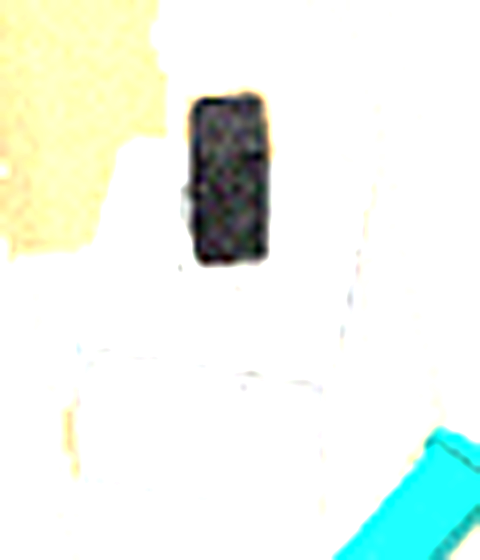

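Run:
```python
from h import *
import pickle
c,im=pickle.load(open("w2.pkl","rb"))
print(plane(None,[[225+256/8,135+265/8]],.151,c))
# stand: fit square in ortho at z=.085 for all cams
S=pickle.load(open("S.pkl","rb")); S["wrist"]=(c,im)
S["side2"]=(get_calibration("side"),capture("side"))
from scipy.optimize import minimize
x0,y0,s=.5,-.27,.0005; pad=[]
for n,(cc,ii) in S.items():
    o=ortho(ii,cc,x0,y0,.15,.15,.085)
    f=o.astype(float); sat=cv2.GaussianBlur((f[...,2]-f[...,0])/(f.sum(2)+20)*3,(0,0),2); br=cv2.GaussianBlur(f.mean(2)/255,(0,0),2)
    def cost(p):
        def m(h):
            w=frame2w([(-h,-h),(h,-h),(h,h),(-h,h)],p); uv=np.c_[(w[:,1]-y0)/s,(w[:,0]-x0)/s]
            z=np.zeros(sat.shape,np.uint8); cv2.fillPoly(z,[np.round(uv*16).astype(np.int32)],1,shift=4); return z>0
        A=m(40); ring=m(44)&~A; inn=A&~m(36)
        return -(br[inn].mean()-br[ring].mean()) if n!='x' else 0
    best=None
    for a0 in(10,20,30):
        i0=np.array([.571,-.196,np.radians(a0)]); r=minimize(cost,i0,method="Nelder-Mead",options=dict(initial_simplex=[i0,i0+[.005,0,0],i0+[0,.005,0],i0+[0,0,.08]],xatol=1e-5,fatol=1e-6))
        if best is None or r.fun<best.fun: best=r
    p=best.x; print(n,p[:2].round(4),np.degrees(p[2]).round(1),round(best.fun,3))
    w=frame2w([(-40,-40),(40,-40),(40,40),(-40,40)],p); cv2.polylines(o,[np.round(np.c_[(w[:,1]-y0)/s,(w[:,0]-x0)/s]).astype(np.int32)],True,(0,0,255),1)
    pad.append(o)
cv2.imwrite("pics/o3.png",np.vstack([np.hstack(pad[:2]),np.hstack(pad[2:4])]))
```

```text
[[ 0.57185602 -0.19432907  0.151     ]]
wrist [ 0.5706 -0.1957] -20.3 -0.19
scene [ 0.5738 -0.1962] -20.8 -0.097
side [ 0.5681 -0.1918] 33.7 -0.016
side2 [ 0.5808 -0.1877] 1.7 -0.031
```

View pics/o3.png

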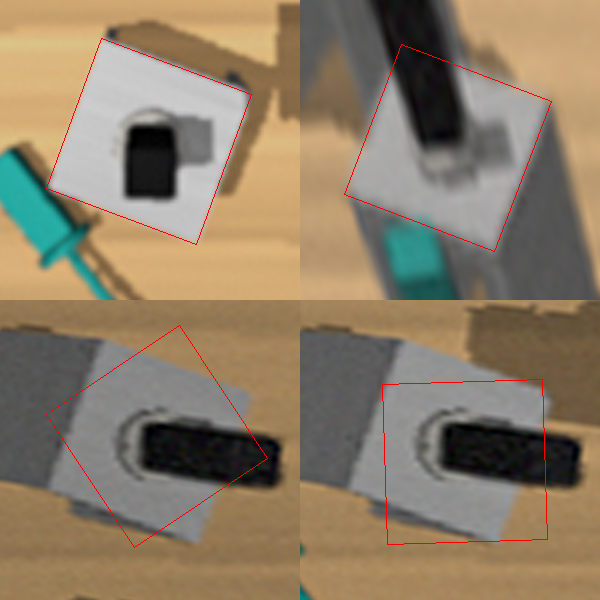

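Run:
```python
from h import *
print(delta([.572,-.1945,.102],88.2))
```

```text
(array([-1.430e+01, -2.000e-01,  2.951e+02]), array([0.25, 0.15, 2.02]))
```

```bash
python3 -m inch '[[[-7,0,50],[0.2,0.1,1],0],[[-14,0,100],[0.2,0.1,2],0],[[-14,0,150],[0.2,0.1,2],0],[[-14,0,200],[0.2,0.1,2],0],[[-14,0,225],[0.2,0.1,2],0.3],[[-14,0,250],[0.2,0.1,2],0.3],[[-14,0,275],[0.2,0.1,2],0.3],[[-14,0,290],[0.2,0.1,2],0.3],[[-14,0,295],[0.2,0.1,2],0.3],[[-14,0,295],[0.2,0.1,2],0.3]]' 20
python3 - <<'E'
from h import *
cv2.imwrite("pics/w3.png",capture("wrist"));print(delta([.572,-.1945,.102],88.2),yawnow())
E
```

```text
t: 6.18
position: [0.5719, -0.1944, 0.1025]
eef_rot: [0.049, 3.14, 0.001]
wrist_force: [-0.4, -0.2, -0.1]
gripper_width: 0.7
(array([ 0.1, -0.1,  0.8]), array([0.03, 0.1 , 0.02])) 88.22453510134832
```

View pics/w3.png

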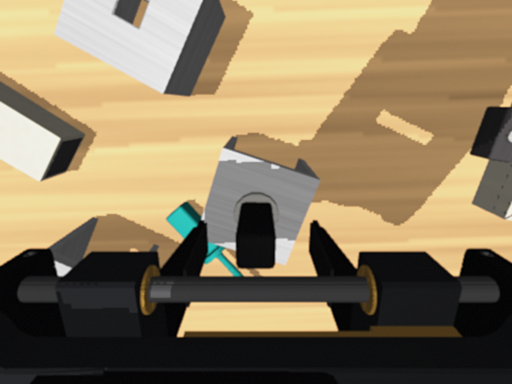

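The handle (col 256, rows 203–265) sits centred between the fingers; I'm closing now.

```bash
python3 -m inch '[[[0,0,0],[0,0,0],0.6],[[0,0,0],[0,0,0],0.7],[[0,0,0],[0,0,0],0.9],[[0,0,0],[0,0,0],1],[[0,0,0],[0,0,0],1],[[0,0,0],[0,0,0],1]]' 40
python3 - <<'E'
from h import *
cv2.imwrite("pics/w4.png",capture("wrist"));print(tool()[0],yawnow(),observe()["gripper_width"])
E
```

```text
t: 6.98
position: [0.572, -0.1945, 0.1028]
eef_rot: [0.049, 3.139, 0.001]
wrist_force: [0.1, 0.3, 0.7]
gripper_width: 0.252
[ 0.57209192 -0.1944851   0.10278275] 88.2205562258262 0.25213594182641935
```

View pics/w4.png

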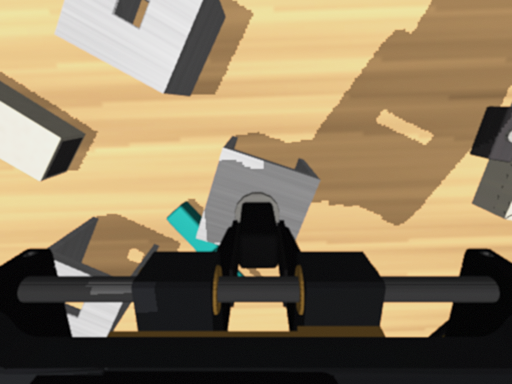

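```bash
python3 -m inch '[[[0,0,-10],[0,0,0],1],[[0,0,-30],[0,0,0],1],[[0,0,-60],[0,0,0],1],[[0,0,-90],[0,0,0],1],[[0,0,-110],[0,0,0],1],[[0,0,-110],[0,0,0],1],[[0,0,-110],[0,0,0],1]]'
python3 - <<'E'
from h import *
import pickle
c=get_calibration("wrist");im=capture("wrist");p,r=tool();pickle.dump((c,im,p,r.as_rotvec()),open("w5.pkl","wb"));cv2.imwrite("pics/w5.png",im)
print(p,yawnow())
tip=p+r.apply([0,0,.0878]);print("tip pred",tip)
for n in("wrist","scene","side"):
  i=im if n=="wrist" else capture(n); cc=c if n=="wrist" else None
  u=proj(n,[tip,p+r.apply([0,0,.0178]),p+r.apply([0,0,-.019])],cc); print(n,u.round(1).tolist())
  x,y=u[:,0].mean().astype(int),u[:,1].mean().astype(int); 
  k=i[y-45:y+45,x-45:x+45]; cv2.imwrite(f"pics/t5{n}.png",cv2.resize(k,None,fx=6,fy=6,interpolation=2)); print(x-45,y-45)
E
```

```text
t: 7.9
position: [0.5714, -0.1943, 0.2121]
eef_rot: [0.049, 3.14, 0.001]
wrist_force: [-0.4, -0.8, -3.0]
gripper_width: 0.25
[ 0.57144079 -0.19431555  0.21177813] 88.21661384770817
tip pred [ 0.57146932 -0.19421766  0.12397819]
wrist [[257.1, 187.4], [256.9, 211.5], [256.8, 230.8]]
211 164
scene [[200.3, 172.1], [198.7, 154.2], [197.8, 144.3]]
153 111
side [[252.8, 226.4], [252.8, 207.6], [252.8, 196.9]]
207 165
```

View pics/t5wrist.png

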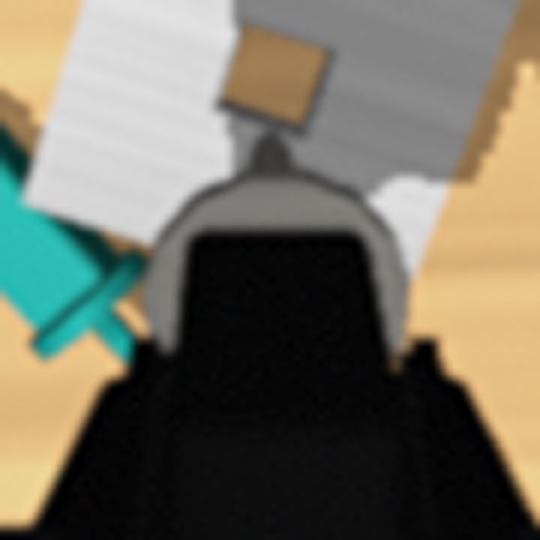

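View pics/t5scene.png

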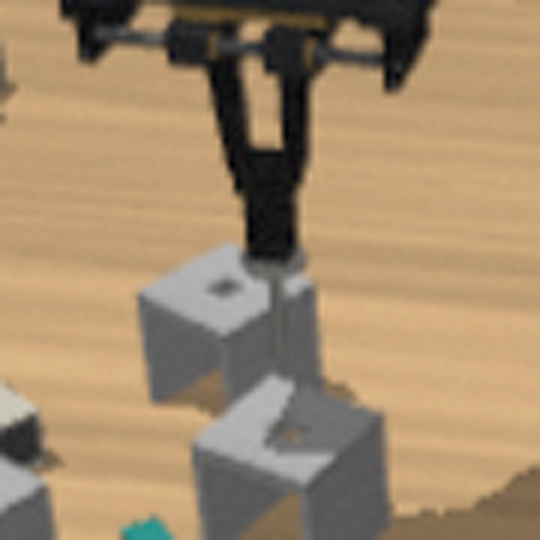

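View pics/t5side.png

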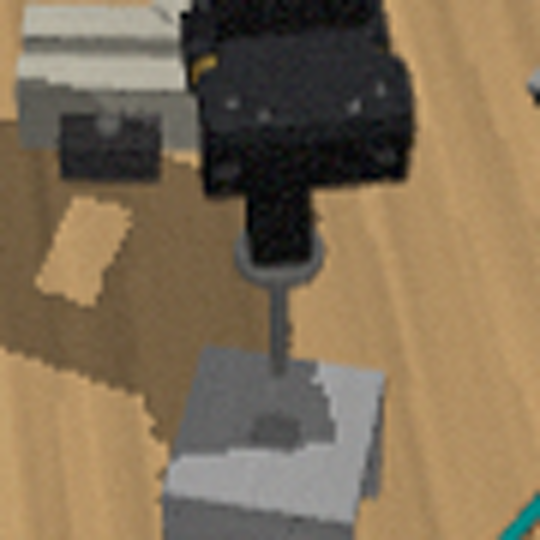

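Run:
```python
from h import *
print(delta([.609,.2421,.2118],88.2)); print(delta([.609,.2421,.0645+.0878],88.2))
```

```text
(array([-23.9, 437.4,   0.5]), array([0.06, 0.01, 0.02]))
(array([-23.9, 437.4,  60. ]), array([0.06, 0.01, 0.02]))
```

```bash
python3 -m inch '[[[-1,25,0],[0,0,0],1],[[-4,75,0],[0,0,0],1],[[-7,125,0],[0,0,0],1],[[-10,175,0],[0,0,0],1],[[-13,225,0],[0,0,0],1],[[-15,275,0],[0,0,0],1],[[-18,325,0],[0,0,0],1],[[-21,375,0],[0,0,0],1],[[-23,415,10],[0,0,0],1],[[-24,437,20],[0,0,0],1]]';python3 -m inch '[[[0,0,15],[0,0,0],1],[[0,0,30],[0,0,0],1],[[0,0,38],[0,0,0],1],[[0,0,38],[0,0,0],1],[[0,0,38],[0,0,0],1]]'
cat > look.py <<'E'
import sys
from h import *
k=sys.argv[1]
c=get_calibration("wrist");im=capture("wrist");p,r=tool();cv2.imwrite(f"pics/{k}.png",im)
tip=p+r.apply([0,0,.0878]);u=proj(None,[tip],c)[0]
print("tcp",p.round(4),"yaw",yawnow().round(2),"tip",tip.round(4),"px",u.round(1),"F",observe()["wrist_force"].round(1))
F=(.548,.1746,np.radians(-100.6))
x,y=int(u[0]),int(u[1])-5; f=im[max(0,y-50):y+50,x-65:x+65]; f=cv2.resize(f,None,fx=6,fy=6,interpolation=2)
g=f.copy()
for off in(-7,0,7):
    q=[(-87.5,47.5+off),(87.5+off,47.5+off),(87.5+off,-47.5)]
    w=frame2w(q,F); uv=proj(None,np.c_[w,np.full(3,.045)],c); uv=(uv-[x-65,max(0,y-50)])*6+2.5
    cv2.polylines(g,[np.round(uv).astype(np.int32)],False,(0,255,0) if off else (255,0,255),1)
cv2.circle(g,tuple(int(v) for v in (u-[x-65,max(0,y-50)])*6+2.5),4,(0,0,255),1)
cv2.imwrite(f"pics/{k}z.png",g)
if len(sys.argv)>2:
    side=sys.argv[2]; i=capture(side); u=proj(side,[tip])[0]; x,y=u.astype(int); print(side,u.round(1))
    g=cv2.resize(i[y-45:y+45,x-60:x+60],None,fx=6,fy=6,interpolation=2)
    for off in(-7,0,7):
        q=[(-87.5,47.5+off),(87.5+off,47.5+off),(87.5+off,-47.5)]
        w=frame2w(q,F); uv=proj(side,np.c_[w,np.full(3,.045)]); uv=(uv-[x-60,y-45])*6+2.5
        cv2.polylines(g,[np.round(uv).astype(np.int32)],False,(0,255,0) if off else (255,0,255),1)
    cv2.imwrite(f"pics/{k}{side}.png",g)
E
python3 look.py a1 side
```

```text
t: 9.3
position: [0.6088, 0.2434, 0.1911]
eef_rot: [-0.047, -3.14, -0.001]
wrist_force: [-0.7, 0.3, -1.6]
gripper_width: 0.254
t: 9.93
position: [0.6092, 0.243, 0.1537]
eef_rot: [0.047, 3.141, 0.002]
wrist_force: [0.3, -0.2, -1.6]
gripper_width: 0.253
tcp [0.6091 0.2432 0.1537] yaw 88.28 tip [0.6091 0.2433 0.0659] px [257.3 187.5] F [-0.6  0.6 -1.9]
side [243.3 132.8]
```

View pics/a1z.png

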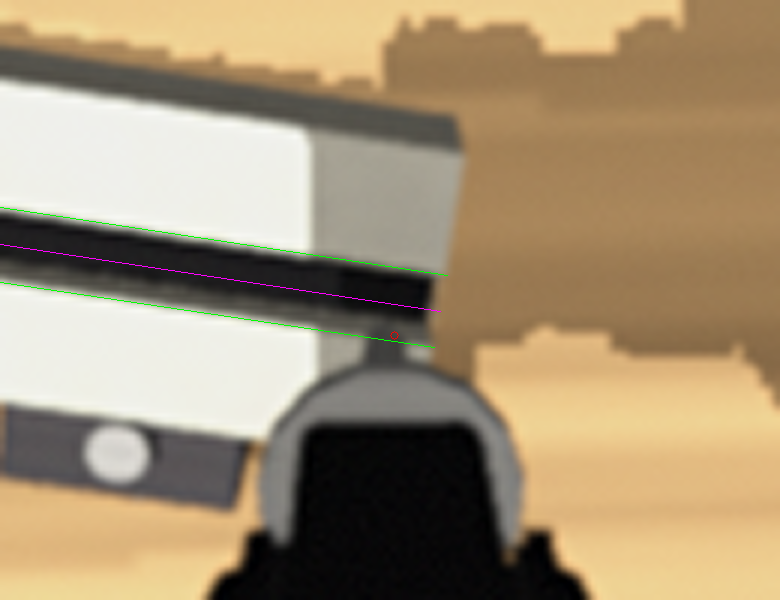

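View pics/a1side.png

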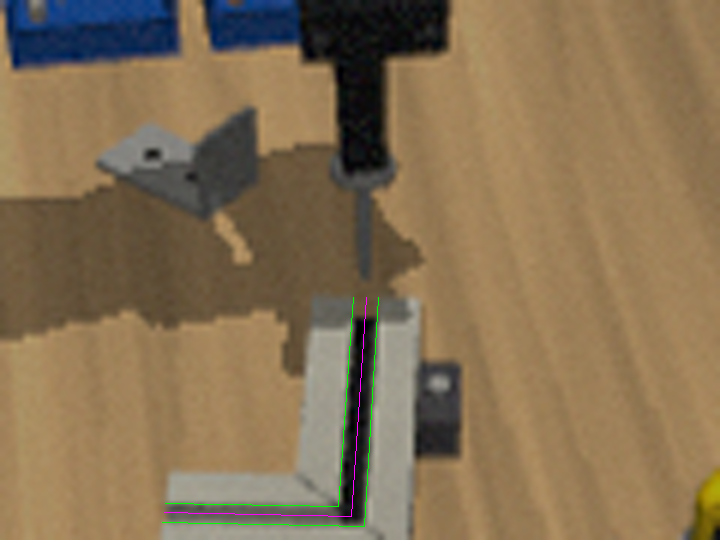

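```bash
python3 -m inch '[[[0,0,6],[0,0,0],1],[[0,0,12],[0,0,0],1],[[0,0,17],[0,0,0],1],[[0,0,21],[0,0,0],1],[[0,0,24],[0,0,0],1],[[0,0,27],[0,0,0],1],[[0,0,29],[0,0,0],1],[[0,0,30],[0,0,0],1],[[0,0,30],[0,0,0],1]]'; python3 look.py a2 side
```

```text
t: 11.15
position: [0.6091, 0.2433, 0.1237]
eef_rot: [0.047, 3.141, 0.002]
wrist_force: [0.8, -0.4, -1.9]
gripper_width: 0.252
tcp [0.6091 0.2433 0.1238] yaw 88.29 tip [0.6091 0.2434 0.036 ] px [257.1 187.5] F [ 0.1 -0.1 -1.7]
side [243.4 139.8]
```

View pics/a2z.png

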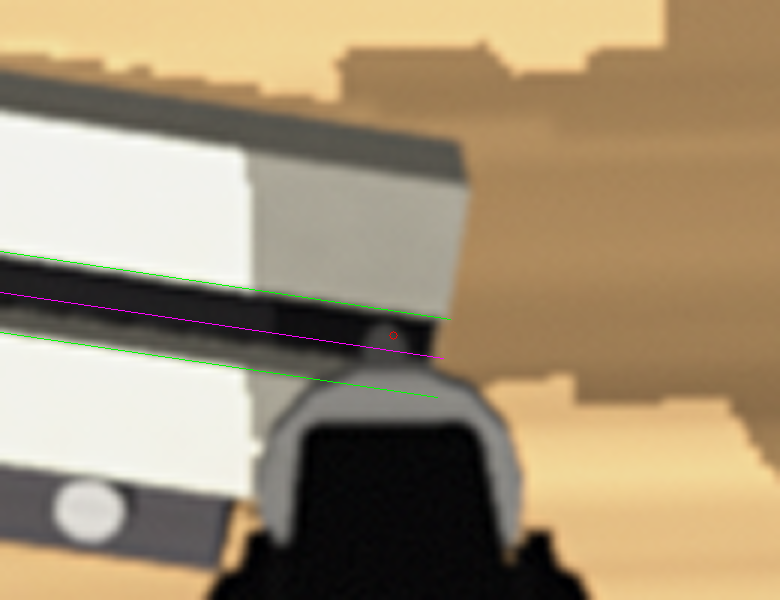

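View pics/a2side.png

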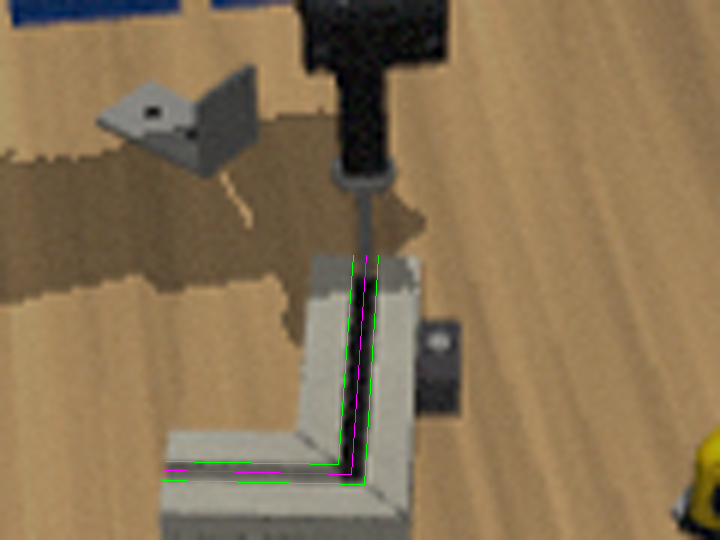

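```bash
cat > along.py <<'E'
import sys
from h import *
# tip offset in tool frame (m) and remaining shifts to slot points
O=np.array([0,-.0013,.0878]); F=(.548,.1746,np.radians(-100.6))
p,r=tool(); tip=p+r.apply(O); c,s=np.cos(F[2]),np.sin(F[2]); d=tip[:2]-F[:2]
print("tip in frame mm",(np.array([c*d[0]+s*d[1],-s*d[0]+c*d[1]])*1000).round(1),"z",(tip[2]*1000).round(1),"F",observe()["wrist_force"].round(1),"yaw",yawnow().round(2))
for n,q in(("corner",(87.5,47.5)),("finish",(87.5,-35.5)),("end8",(87.5,-39.5))):
    w=frame2w([q],F)[0]; print(n,(r.inv().apply(np.r_[w,.0357]-tip)*1000).round(1))
E
python3 along.py
python3 -m inch '[[[0.5,-3,0],[0,0,0],1],[[1.3,-8,0],[0,0,0],1],[[2.2,-14,0],[0,0,0],1],[[3,-19,0],[0,0,0],1],[[4,-25,0],[0,0,0],1],[[4.8,-30,0],[0,0,0],1],[[5.7,-36,0],[0,0,0],1],[[6.5,-41,0],[0,0,0],1],[[7.5,-47,0],[0,0,0],1],[[8.3,-52,0],[0,0,0],1]]'; python3 along.py
```

```text
tip in frame mm [-77.6  47.7] z 36.0 F [-1.1 -0.1 -2.2] yaw 88.29
corner [ 2.570e+01 -1.631e+02  1.000e-01]
finish [ 1.077e+02 -1.503e+02  1.000e-01]
end8 [ 1.117e+02 -1.497e+02  1.000e-01]
t: 12.5
position: [0.5992, 0.1912, 0.1238]
eef_rot: [0.047, 3.141, 0.002]
wrist_force: [0.6, -0.3, -1.3]
gripper_width: 0.251
tip in frame mm [-24.6  47.5] z 36.0 F [ 0.6 -0.3 -1.3] yaw 88.29
corner [  17.3 -110.7    0.2]
finish [ 99.3 -97.9   0.1]
end8 [ 1.033e+02 -9.730e+01  1.000e-01]
```

```bash
python3 -m inch '[[[0.8,-5,0],[0,0,0],1],[[1.7,-11,0],[0,0,0],1],[[2.5,-16,0],[0,0,0],1],[[3.4,-22,0],[0,0,0],1],[[4.2,-27,0],[0,0,0],1],[[5.1,-33,0],[0,0,0],1],[[6,-38,0],[0,0,0],1],[[6.9,-44,0],[0,0,0],1],[[7.7,-49,0],[0,0,0],1],[[8.6,-55,0],[0,0,0],1]]'; python3 along.py; python3 look.py a3 side
```

```text
t: 13.75
position: [0.5889, 0.1362, 0.1237]
eef_rot: [0.047, 3.141, 0.002]
wrist_force: [-0.3, 0.2, -1.3]
gripper_width: 0.249
tip in frame mm [31.4 47.5] z 35.9 F [-0.3  0.2 -1.3] yaw 88.29
corner [  8.7 -55.4   0.2]
finish [ 90.7 -42.6   0.1]
end8 [ 94.6 -41.9   0.1]
tcp [0.5888 0.1356 0.1237] yaw 88.28 tip [0.5888 0.1356 0.0359] px [256.5 187.4] F [ 0.3 -0.8 -2.5]
side [241.9 162.1]
```

View pics/a3z.png

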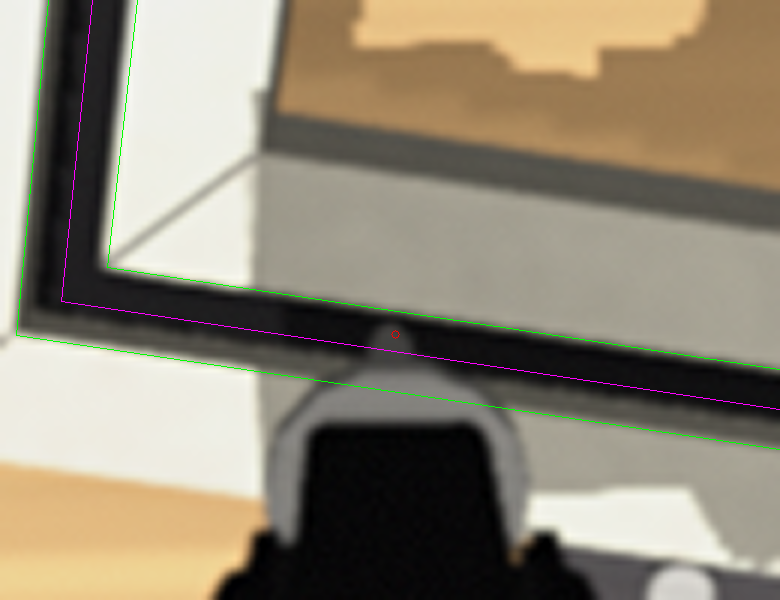

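View pics/a3side.png

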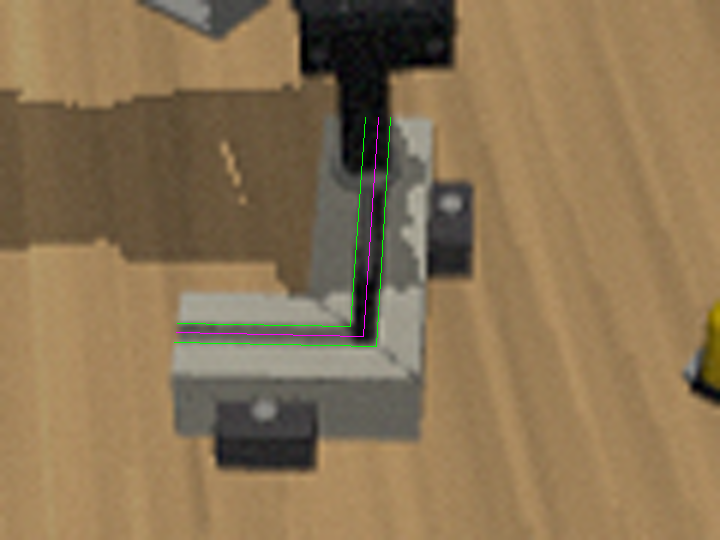

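```bash
python3 -m inch '[[[0.8,-5,0],[0,0,0],1],[[1.7,-11,0],[0,0,0],1],[[2.5,-16,0],[0,0,0],1],[[3.4,-22,0],[0,0,0],1],[[4.2,-27,0],[0,0,0],1],[[5.1,-33,0],[0,0,0],1],[[6,-38,0],[0,0,0],1],[[6.9,-44,0],[0,0,0],1],[[7.7,-49,0],[0,0,0],1],[[8.3,-53,0],[0,0,0],1]]'; python3 along.py
```

```text
t: 15.1
position: [0.5789, 0.0828, 0.1237]
eef_rot: [0.048, 3.141, 0.002]
wrist_force: [-0.5, 0.4, -2.9]
gripper_width: 0.252
tip in frame mm [85.7 47.5] z 35.9 F [-0.5  0.4 -2.9] yaw 88.25
corner [ 0.3 -1.8  0.2]
finish [82.3 11.   0.2]
end8 [86.3 11.6  0.2]
```

```bash
python3 -m inch '[[[0.3,-1.6,0],[0,0,0],1],[[0.3,-1.6,0],[0,0,0],1],[[4,-1,0],[0,0,0],1],[[9,-0.3,0],[0,0,0],1],[[14,0.5,0],[0,0,0],1],[[19,1.3,0],[0,0,0],1],[[24,2.1,0],[0,0,0],1],[[29,2.8,0],[0,0,0],1],[[34,3.6,0],[0,0,0],1],[[39,4.4,0],[0,0,0],1]]'; python3 along.py; python3 look.py a4
```

```text
t: 16.35
position: [0.5398, 0.0885, 0.1237]
eef_rot: [0.048, 3.141, 0.002]
wrist_force: [0.0, 0.8, -2.4]
gripper_width: 0.253
tip in frame mm [87.3  8. ] z 35.9 F [ 0.   0.8 -2.4] yaw 88.25
corner [-39.   -6.3   0.2]
finish [43.   6.5  0.2]
end8 [46.9  7.1  0.2]
tcp [0.5392 0.0886 0.1237] yaw 88.26 tip [0.5391 0.0887 0.0359] px [257.2 186.9] F [ 0.2  0.  -2.2]
```

View pics/a4z.png

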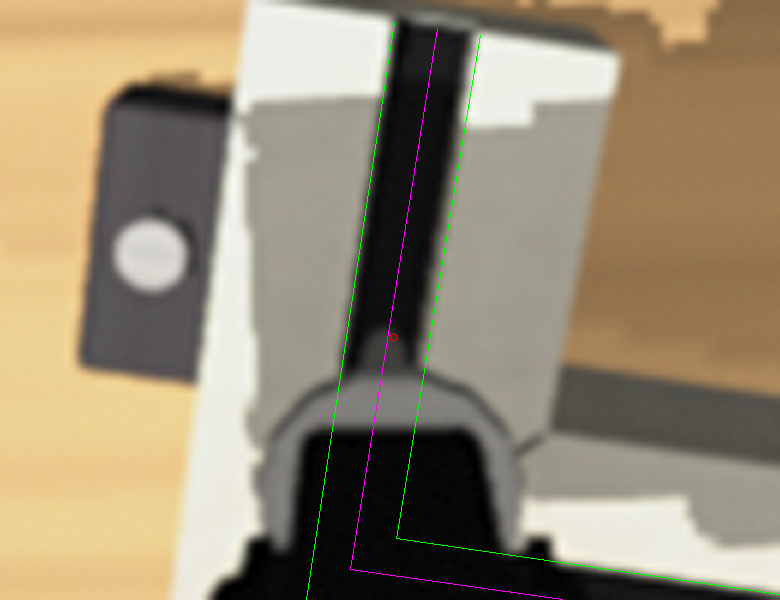

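```bash
python3 -m inch '[[[5,1.5,0],[0,0,0],1],[[10,2.4,0],[0,0,0],1],[[15,3.2,0],[0,0,0],1],[[20,4,0],[0,0,0],1],[[25,4.8,0],[0,0,0],1],[[30,5.5,0],[0,0,0],1],[[35,6.3,0],[0,0,0],1],[[40,7.1,0],[0,0,0],1],[[44,7.7,0],[0,0,0],1],[[46,8,0],[0,0,0],1]]'; python3 -m inch '[[[0,0,0],[0,0,0],1],[[0,0,0],[0,0,0],1]]'; python3 along.py; python3 look.py a5 scene
```

```text
t: 17.65
position: [0.4932, 0.0981, 0.1237]
eef_rot: [-0.048, -3.141, -0.002]
wrist_force: [-0.2, 0.0, -1.6]
gripper_width: 0.25
t: 17.9
position: [0.4934, 0.098, 0.1238]
eef_rot: [0.048, 3.141, 0.002]
wrist_force: [0.1, 0.8, -2.3]
gripper_width: 0.252
tip in frame mm [ 86.5 -39.4] z 36.0 F [ 0.1  0.8 -2.3] yaw 88.26
corner [-85.7 -14.4   0.3]
finish [-3.7 -1.6  0.3]
end8 [ 0.2 -1.   0.3]
tcp [0.4933 0.0981 0.1237] yaw 88.26 tip [0.4933 0.0982 0.0359] px [257.1 187.4] F [ 0.2 -0.9 -1.1]
scene [285.7 187.8]
```

View pics/a5z.png

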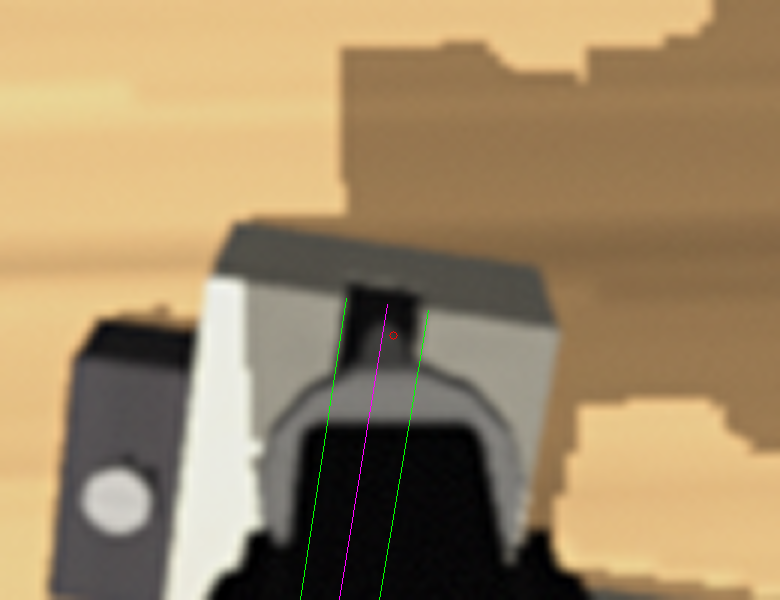

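View pics/a5scene.png

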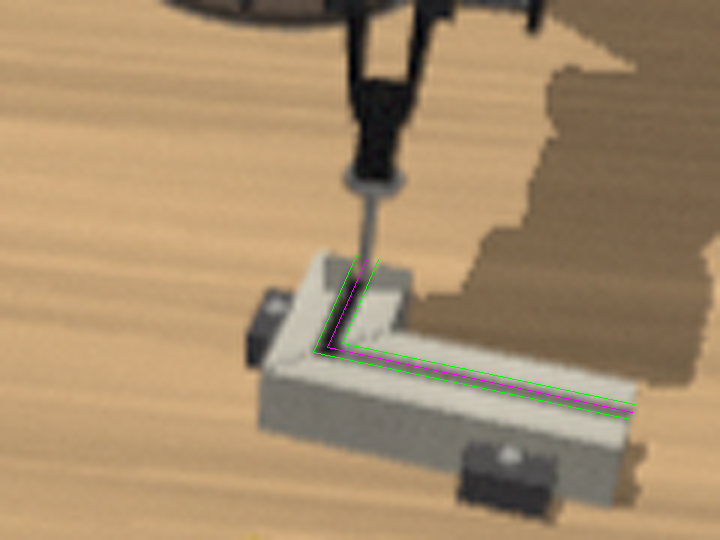

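```bash
python3 -m inch '[[[0,0,-4],[0,0,0],1],[[0,0,-12],[0,0,0],1],[[0,0,-25],[0,0,0],1],[[0,0,-45],[0,0,0],1],[[0,0,-70],[0,0,0],1],[[0,0,-90],[0,0,0],1],[[0,0,-90],[0,0,0],1]]'
python3 - <<'E'
from h import *
print(delta([.5708,-.1947,.212],88.2))
E
```

```text
t: 18.88
position: [0.4939, 0.098, 0.2155]
eef_rot: [0.048, 3.138, 0.002]
wrist_force: [0.3, 0.1, -2.5]
gripper_width: 0.249
(array([ -85.7, -290.2,    3.4]), array([0.08, 0.19, 0.06]))
```

```bash
python3 -m inch '[[[-7,-20,0],[0,0,0],1],[[-19,-65,0],[0,0,0],1],[[-32,-110,0],[0,0,0],1],[[-46,-155,0],[0,0,0],1],[[-59,-200,0],[0,0,0],1],[[-72,-245,0],[0,0,0],1],[[-81,-275,0],[0,0,0],1],[[-86,-290,3],[0,0,0],1],[[-86,-290,3],[0,0,0],1],[[-86,-290,3],[0,0,0],1]]'
python3 - <<'E'
from h import *
c=get_calibration("wrist");im=capture("wrist");p,r=tool();print(p,yawnow())
tip=p+r.apply([0,-.0013,.0878]);u=proj(None,[tip],c)[0]
x,y=int(u[0]),int(u[1])-10; print(u,x-60,y-50)
g=cv2.resize(im[y-50:y+50,x-60:x+60],None,fx=6,fy=6,interpolation=2)
for z,col in((.085,(0,255,0)),):
  w=frame2w([(-9,-9),(9,-9),(9,9),(-9,9)],(.5707,-.1957,np.radians(-20.4)))
  uv=(proj(None,np.c_[w,np.full(4,z)],c)-[x-60,y-50])*6+2.5; cv2.polylines(g,[np.round(uv).astype(np.int32)],True,col,1)
q=p+r.apply([0,-.001,.0178])
cv2.circle(g,tuple(int(v) for v in (u-[x-60,y-50])*6+2.5),4,(0,0,255),1)
cv2.imwrite("pics/b1.png",g)
print(delta([.5708,-.1947,.103],88.2))
s=capture("side");uu=proj("side",[tip])[0].astype(int);cv2.imwrite("pics/b1s.png",cv2.resize(s[uu[1]-50:uu[1]+50,uu[0]-60:uu[0]+60],None,fx=6,fy=6,interpolation=2))
E
```

```text
t: 20.12
position: [0.5708, -0.1933, 0.2122]
eef_rot: [0.046, 3.138, 0.003]
wrist_force: [-0.2, -0.0, -1.5]
gripper_width: 0.254
[ 0.57093251 -0.19326657  0.21242768] 88.32287508182505
[255.91180069 187.65682459] 195 127
(array([  0.4,  -1.6, 109.4]), array([0.09, 0.18, 0.12]))
```

View pics/b1.png

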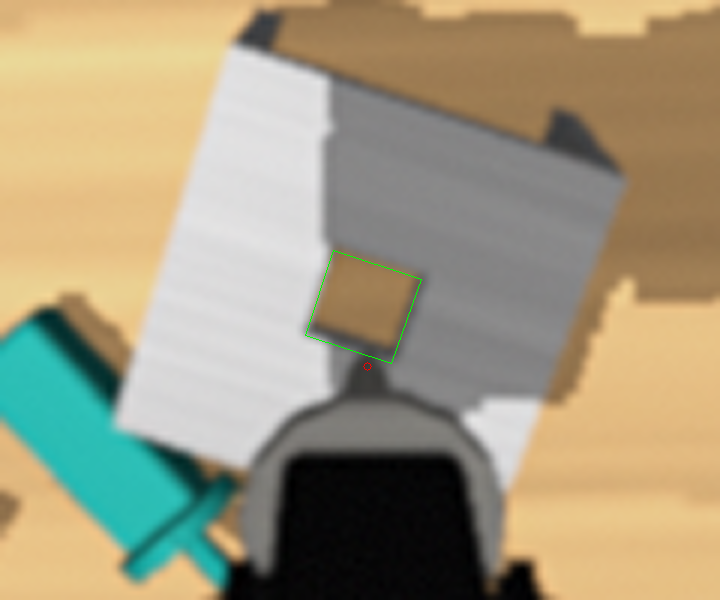

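View pics/b1s.png

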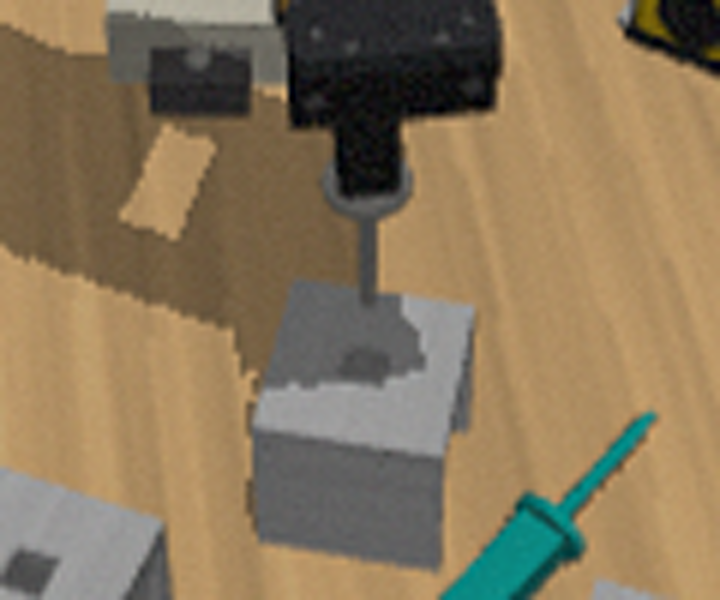

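```bash
python3 -m inch '[[[0.4,-1.5,10],[0,0,0],1],[[0.4,-1.5,20],[0,0,0],1],[[0.4,-1.5,30],[0,0,0],1],[[0.4,-1.5,40],[0,0,0],1],[[0.4,-1.5,50],[0,0,0],1],[[0.4,-1.5,62],[0,0,0],1],[[0.4,-1.5,75],[0,0,0],1],[[0.4,-1.5,87],[0,0,0],1],[[0.4,-1.5,95],[0,0,0],1],[[0.4,-1.5,100],[0,0,0],1]]'
python3 - <<'E'
from h import *
s=capture("side");uu=proj("side",[[.571,-.195,.1]])[0].astype(int);a=cv2.resize(s[uu[1]-50:uu[1]+50,uu[0]-35:uu[0]+35],None,fx=5.5,fy=5.5,interpolation=2)
s=capture("scene");uu=proj("scene",[[.571,-.195,.1]])[0].astype(int);b=cv2.resize(s[uu[1]-50:uu[1]+50,uu[0]-35:uu[0]+35],None,fx=5.5,fy=5.5,interpolation=2)
cv2.imwrite("pics/b2.png",np.hstack([a,b])); print(tool()[0],yawnow())
E
```

```text
t: 21.48
position: [0.5709, -0.1947, 0.112]
eef_rot: [0.046, 3.138, 0.002]
wrist_force: [0.4, -0.6, -1.2]
gripper_width: 0.249
[ 0.57080524 -0.19463128  0.11211376] 88.32877196691592
```

View pics/b2.png

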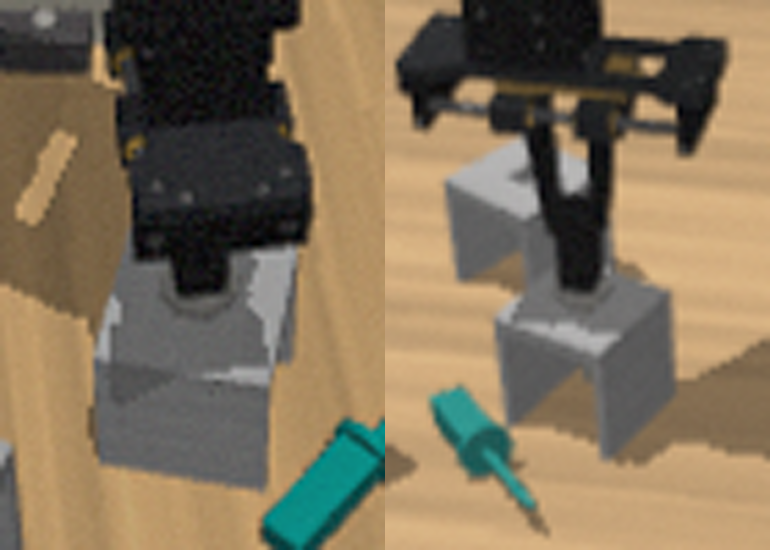

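```bash
python3 -m inch '[[[0,0,3],[0,0,0],1],[[0,0,6],[0,0,0],1],[[0,0,8],[0,0,0],1],[[0,0,8.7],[0,0,0],1],[[0,0,9],[0,0,0],1],[[0,0,9.3],[0,0,0],1],[[0,0,9.3],[0,0,0],1]]'
```

```text
t: 22.45
position: [0.5709, -0.1946, 0.1029]
eef_rot: [0.046, 3.138, 0.003]
wrist_force: [0.1, 0.8, -2.4]
gripper_width: 0.248
```

```bash
python3 -m inch '[[[0,0,0.4],[0,0,0],1],[[0,0,0.7],[0,0,0],1],[[0,0,0.7],[0,0,0],1]]'; python3 -m inch '[[[0,0,0.5],[0,0,0],1],[[0,0,0.5],[0,0,0],1]]'
```

```text
t: 22.82
position: [0.571, -0.1947, 0.1027]
eef_rot: [0.046, 3.138, 0.002]
wrist_force: [-1.8, 0.3, 6.0]
gripper_width: 0.256
t: 23.08
position: [0.5711, -0.1948, 0.1027]
eef_rot: [0.046, 3.137, 0.002]
wrist_force: [-1.2, -0.1, 6.6]
gripper_width: 0.25
```

Contact: the collar now rests on the stand (vertical force went from −2 to +6 N). I'm releasing gently, partly open first.

```bash
python3 -m inch '[[[0,0,0],[0,0,0],0.72],[[0,0,0],[0,0,0],0.65],[[0,0,0],[0,0,0],0.55],[[0,0,0],[0,0,0],0.4],[[0,0,0],[0,0,0],0.3],[[0,0,0],[0,0,0],0.3],[[0,0,0],[0,0,0],0.3]]' 5
python3 - <<'E'
from h import *
cv2.imwrite("pics/w6.png",capture("wrist"))
E
```

```text
t: 23.95
position: [0.5711, -0.1947, 0.1026]
eef_rot: [0.046, 3.137, 0.002]
wrist_force: [-0.4, 0.3, 0.3]
gripper_width: 0.696
```

View pics/w6.png

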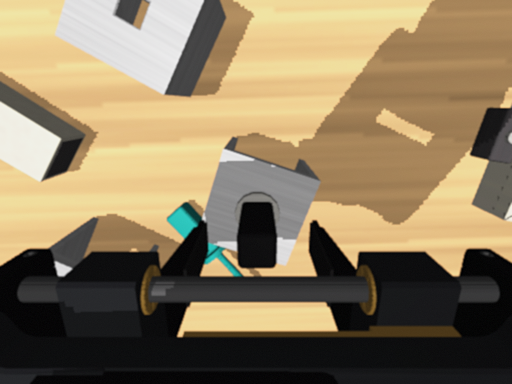

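Released: the probe stands upright at col 257, clear of both fingers. I'm retreating straight up.

```bash
python3 -m inch '[[[0,0,-10],[0,0,0],0.3],[[0,0,-30],[0,0,0],0.3],[[0,0,-60],[0,0,0],0.3],[[0,0,-100],[0,0,0],0.3],[[0,0,-150],[0,0,0],0.3],[[0,0,-190],[0,0,0],0.3],[[0,0,-210],[0,0,0],0.3],[[0,0,-210],[0,0,0],0.3],[[0,0,-210],[0,0,0],0.3]]'
python3 - <<'E'
from h import *
P=[[.571,-.195,.1]]
out=[]
for n in("scene","side"):
    i=capture(n);u=proj(n,P)[0].astype(int);out.append(cv2.resize(i[u[1]-50:u[1]+50,u[0]-60:u[0]+60],None,fx=3.3,fy=3.3,interpolation=2)); cv2.imwrite(f"pics/{n}9.png",i)
    for q in("probe_grip","tape","bracket","offcut"):
        for r in spot_point(n,q)[:1]: print(n,q,[round(float(v),4) for v in r["at"]],round(float(r["confidence"]),2))
cv2.imwrite("pics/b3.png",np.hstack(out)); cv2.imwrite("pics/w9.png",capture("wrist"))
E
```

```text
t: 25.12
position: [0.5699, -0.1948, 0.3118]
eef_rot: [0.046, 3.138, 0.003]
wrist_force: [-0.4, -0.5, -0.1]
gripper_width: 0.7
scene probe_grip [0.6227, -0.2663, 0.0163] 0.63
scene tape [0.7852, 0.044, -0.0001] 0.57
scene bracket [0.5232, 0.4425, -0.0008] 0.88
scene offcut [0.4964, -0.4286, 0.0025] 0.54
side probe_grip [0.6168, -0.2645, 0.013] 0.83
side tape [0.7856, 0.0495, 0.0017] 0.89
side bracket [0.5229, 0.4399, 0.0008] 0.58
side offcut [0.5046, -0.4278, 0.0045] 0.69
```

View pics/b3.png

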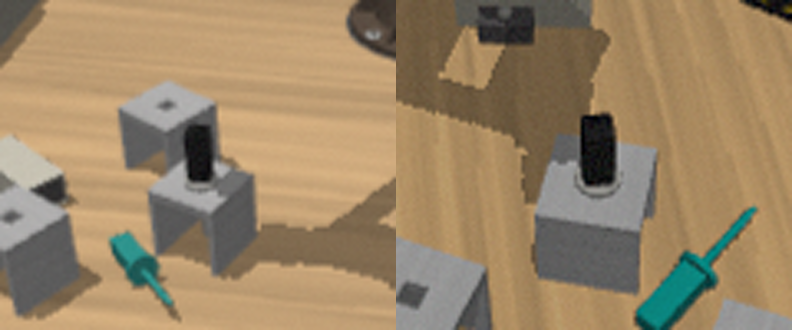

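View pics/w9.png

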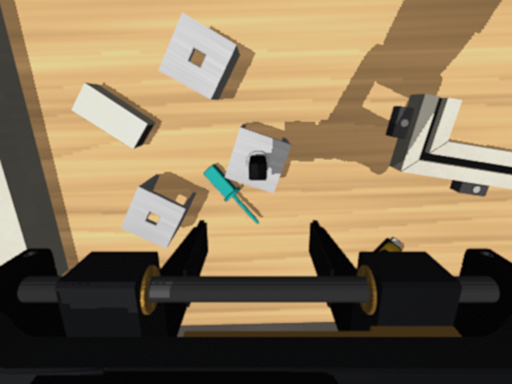

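Run:
```python
from rig import *
print(job_done())
```

```text
the job is handed in; nothing more can be done
None
```

The slot check is done and the probe is back upright in its stand. I handed the job in at about 25 s of the 67 s allowed.

- **Probe:** I took the black probe from the left-most of the three stands.
- **Slot run:** I lowered the tip about 9 mm into the slot, 10 mm in from the longer leg's open end. I ran it round the corner in one pass to about 8 mm from the shorter leg's open end, at roughly 40–50 mm/s. The tip never lifted out, and the wrist force readings stayed at about 3 N or less.
- **Return:** I set the probe down until the collar met the stand top (about 6 N), opened the gripper and backed straight up.

**Last checks:**
- All three cameras show the probe upright with its collar on the stand and the gripper clear.
- The network finds the tape, bracket and offcut within its accuracy of where they started.

**Disagreements:**
- **Turquoise look-alike:** it stood on its tip in the first pictures and was already lying down when I looked again at about 3 s. The arm had not been near it, and I left it alone.
- **Last `probe_grip` query:** the top result was that turquoise tool, not the real probe, so I confirmed the real one by eye.
- **Tip position:** it sat about 1 mm off where I calculated it. I corrected for this, and the tip stayed within the slot.
- **Scene camera:** it put the frame and stand about 3 mm off from the wrist camera. I relied on the wrist camera, and the side view agreed with it.

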